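# Seat the coil probe to its collar and show its tip under the magnifier

## Task

Draw the gauge probe straight back out of the small keeper that covers its tip, then slide it into the sloping guide tube of the coil pair, without ramming it, until its collar stops against the tube mouth. Pull it right out of the tube again and bring it to the bench magnifier: finish while still holding the probe in the gripper, level and still, with its tip under the middle of the lens, half-way between lens and reading plate, and touching nothing else. Leave the hand meter, junction box and circuit board where they are.

Things in the scene. Friction and masses are not known exactly. Their poses are not given: they have to be found in the camera images.
- probe_grip (a point): Loose gauge probe, 0.12 kg, 240 mm long. Point on its axis in the handle, near its centre of mass: grip here. +x points to the tip. Black square handle 18 x 18 mm, from 70 mm behind to 42 mm ahead of this point; then aluminium collar disc, 36 mm diameter, 8 mm thick; then steel rod 9 mm in diameter up to the tip 170 mm ahead. Starts level in its rest, axis 62 mm above the bench.
- probe_collar (a point): Centre of the probe collar's front face (the face towards the tip), 50 mm ahead of probe_grip; same axes.
- probe_tip (a point): Very tip of the probe, on its axis, 120 mm ahead of the collar's front face; same axes.
- cradle: Probe rest, fixed: base 290 x 60 x 10 mm. Origin on the bench below the starting probe_grip; x is the level direction in which the probe points. A post 12 mm wide, 53 mm high, 60 mm behind the origin carries the handle's end; the keeper carries and covers the tip.
- keeper_mouth (a point): Mouth of the keeper, on the resting probe's axis, 135 mm ahead of the rest's origin (rest's axes). Grey tunnel running 40 mm from here along +x: inside 15 mm wide, floor 57.5 and roof 70 mm above the bench, outside 25 mm wide and 76 mm high, closed at its far end. It covers the last 35 mm of the probe, which must be drawn out along -x before it is lifted.
- tube: Guide tube of the coil pair, fixed. Origin at the centre of the mouth (rim plane), 165 mm above the bench; x is the tube axis pointing INTO the tube, dipping 20 degrees below level; y is level. Bore 15 mm, flared over the first 10 mm to 27 mm at the mouth; rim 33 mm outside; 115 mm long, far end open. Fully inserted, the collar's front face is at this origin.
- stand: Stand of the coil pair, fixed. Origin on the bench under the tube mouth, x level, the tube's heading. Base plate 270 x 150 x 14 mm from 30 mm before the mouth; a post 22 mm wide carries the tube 35 mm in. Two coil rings, 176 mm outside diameter, stand square around the tube axis 80 and 160 mm in from the mouth (the near one begins 71 mm in).
- magnifier: Bench magnifier, fixed. Origin on the bench below the lens centre. Level round lens in a black ring, 100 mm outside diameter, underside of the ring 189 mm above the bench; below it a white reading plate 60 x 60 mm, top 25 mm above the bench. Its post, 14 mm thick, stands 95 mm from the origin along +x (the side away from the robot).
- read_point (a point): Where the probe tip is to be shown: under the lens centre, 110 mm above the bench, half-way between lens and plate (magnifier's axes).
- meter: Bystander: hand multimeter 150 x 75 x 40 mm lying on the bench, origin centre of its underside.
- junction: Bystander: aluminium junction box 50 x 90 x 45 mm with two terminals on top (59 mm high), origin centre of its underside.
- board: Bystander: small circuit board 80 x 60 mm with parts up to 24 mm high, origin centre of its underside.
Not all that is in view belongs to the job. There is more than one size of the part that bears probe_grip; the job needs the largest.

How it is judged (in metres and radians):
On the way, in this order (a step that is already met when the one before it is completed fails the run):
1. the probe is drawn out of the keeper and off its rest (x of probe_tip in the frame of cradle below 0.133 m and contact force between probe and cradle below 0.05 N and contact force between probe and the fingers above 1 N), for 0.1 s.
2. the probe is in the guide tube with its collar against the mouth (x of probe_collar in the frame of tube above -0.004 m and y of probe_collar in the frame of tube between -0.006 and 0.006 m and z of probe_collar in the frame of tube between -0.006 and 0.006 m and angle between the x axis of probe_grip and the x axis of tube, either way round below 0.09 rad and x of probe_tip in the frame of tube above 0.1 m and contact force between probe and tube above 0.3 N), for 0.1 s.
3. the probe is pulled right out of the tube (x of probe_tip in the frame of tube below -0.005 m and contact force between probe and the fingers above 1 N), for 0.1 s.
At the end, for the whole second after the job is handed in: The gripper still holds the probe, which is level within 7 degrees and still; its tip is within 18 mm of the lens axis and within 25 mm of half-way height between lens and plate; the probe touches neither magnifier, coil stand nor rest (contact force between probe and the fingers above 1 N and horizontal distance between probe_tip and read_point below 0.018 m and z of probe_tip in the frame of read_point between -0.025 and 0.025 m and angle between probe_grip's own x axis and vertical between 1.4508 and 1.6908 rad and linear speed of probe below 0.02 m/s and angular speed of probe below 0.15 rad/s and contact force between probe and magnifier below 0.05 N and contact force between probe and tube below 0.05 N and contact force between probe and cradle below 0.05 N); the arm keeps its last pose, push and grip.
It fails at once if the probe is rammed against the tube (over 40 N) (contact force between probe and tube above 40 N).
It fails at once if the hand meter is pushed away by more than 30 mm (distance of meter from where it was at the start of the episode above 0.03 m).
It fails at once if the junction box is pushed away by more than 30 mm (distance of junction from where it was at the start of the episode above 0.03 m).
It fails at once if the circuit board is pushed away by more than 30 mm (distance of board from where it was at the start of the episode above 0.03 m).
It also fails if it takes over 54 s, if anything falls off the work surface, if the arm or the gripper's body presses on something with over 40 N, if the wrist force passes 120 N, or if a joint passes its speed limit or range.

## Robot

A 7-joint arm with a two-finger parallel gripper is mounted at the origin on the work surface. World frame = base frame: x ahead of the robot, y to its left, z up, the work surface at z = 0. Lengths are in m, angles in degrees, forces in N, time in s.
With the tool pointing down it reaches from about 0.425 to 0.875 m from the base axis. Payload 4.7 kg.
Tool frame: the origin (TCP) lies at the very end of the fingers, on their centre line; the grasp point (between the pads) lies 19 mm behind it; z points along the fingers, y is the direction in which the jaws open and shut (so a half turn about z gives the same grasp; the last joint's range is limited). The gripper opens to 87 mm and grips with 3 to 60 N. Pads are 19 mm wide; open, the fingers measure 117 mm over their backs; the gripper's body (75 mm by 190 mm) begins 51 mm behind the grasp point.
Start: joints at [0.808, 18.392, -4.016, 83.108, 1.295, 78.541, -3.26], TCP at [0.65, -0, 0.223] pointing down, gripper open.
Joint ranges: [-163.93, 163.93], [-17.29, 119.83], [-79.2, 71.16], [3.27, 140.29], [-89.18, 269.18], [5.43, 117.66], [-154.24, 154.24]. Speed limits (degrees/s): [147.25, 147.25, 180, 180, 180, 180, 180].

## Interface

Orientations are given as [roll, pitch, yaw] about the fixed x, y, z axes, in that order (R = Rz(yaw) Ry(pitch) Rx(roll)).
In Python, from cell import env gives the robot as it stands.
- The arm moves only by the tool servo_tool, never from a script. Its argument "increments" is a list that holds one entry, the list of rows, each a list of 7 numbers: the shift along the tool's x, y, z in m, then the turn, a rotation vector about the tool's x, y, z in degrees, then the opening, from -1 (shut) to 1 (fully open). In form: [[[dx, dy, dz, rx, ry, rz, fingers], ...]]. A call has 1 to 20 rows; each row is the pose to reach, as a shift and turn from the pose commanded when the call began, along the tool's axes at that moment; what a row does not reach only later rows make up. A row lasts 1/10 s, in which the tool goes at most 50 mm and 8.59 degrees, less where a joint would pass 70% of its speed; a pose out of reach is approached as far as the arm can. A call with a gripper value outside its range is refused whole. The fingers move at their own pace and stop on an object; "squeeze" is the grip in N (left out, the last holds). Time passes only in rows, so rows that repeat a pose let the fingers close. It gives the time, the measured TCP pose, the force and the opening at its end, in the units of the state.
- env.get_obs(): the state, without advancing time (a new reading comes with each control period).
- env.read_camera(name): name is "scene" or "side" or "wrist"; returns a dict with "frame" (480x640x3 uint8, blue, green, red), "intrinsics" (3x3 intrinsics, pixels), "rvec" (rotation vector, rad) and "tvec" (3), from world to camera coordinates, as OpenCV has them. Camera axes: x right, y down, z forward; pixel columns grow to the right and rows downward; lengths in m; the calibration is good to about 2 mm. A picture is of the moment at which its call begins. There is no depth.
- env.sign_off(): hands the job in, once; it reports no verdict.
The state is a dict: "time_s": time; "qpos": joint angles; "joint_velocities": joint speeds; "effort": joint torques, N m; "tool_pos": TCP position; "tool_rot": TCP orientation; "force": force on the tool from outside, world axes, zero at the start; "wrist_torque": the same for the moment, N m; "grip_width": finger opening in m.
Only numpy, scipy, OpenCV 4.12 (cv2) and the standard library are available. Lean on these libraries where they do the work, as an engineer would, in place of code of your own. Each camera call takes 0.05 s, during which the arm holds its last target.

## Working session

There is one attempt and no reset: what is moved stays moved. The work goes in short steps, Python scripts to look and compute and a tool call to move; the robot and the scene stay as the last step left them, time stands still between calls to the robot, and variables do not carry over. Pictures are saved under pics/ and viewed, and the job is handed in when it is done.

Besides the shell and the picture viewer there is one more tool, called after "Call:" as name(argument=value, ...) on one line, values as JSON. servo_tool: Moves the arm, as the interface text tells. Its arguments: {"type":"object","properties":{"increments":{"type":"array","items":{"type":"array","items":{"type":"array","items":{"type":"number"}}}},"squeeze":{"type":"number"}},"required":["increments"]}

```bash
ls; mkdir -p pics; python3 - <<'E'
from cell import env
import cv2
o=env.get_obs();print({k:o[k] for k in('time_s','tool_pos','tool_rot','force','grip_width')})
for n in('scene','side','wrist'):
    c=env.read_camera(n);cv2.imwrite(f'pics/{n}0.png',c['frame']);print(n,c['intrinsics'],c['rvec'],c['tvec'])
E
```

```text
pics
{'time_s': 0.0, 'tool_pos': array([ 6.49462975e-01, -6.63795782e-05,  2.21473648e-01]), 'tool_rot': array([-1.79891481e+02,  5.03021119e-03,  8.99976518e+01]), 'force': array([ 0.04006856, -0.40668842,  0.13731404]), 'grip_width': 0.08712241838375212}
scene [[559.82100732   0.         329.87213425]
 [  0.         559.82100732 238.33962909]
 [  0.           0.           1.        ]] [ 1.95856393  1.14599846 -0.56219002] [-0.21802651 -0.19651762  1.6702208 ]
side [[568.06807962   0.         318.87458577]
 [  0.         568.06807962 235.34288864]
 [  0.           0.           1.        ]] [ 2.18798713 -0.60981534  0.29199783] [-0.485069    0.23265728  1.01725116]
wrist [[335.72779664   0.         326.27351594]
 [  0.         335.72779664 236.29885841]
 [  0.           0.           1.        ]] [-2.85503819e+00 -1.23840425e-04  2.21021397e-03] [-0.64947614 -0.03425271  0.39015553]
```

View pics/scene0.png

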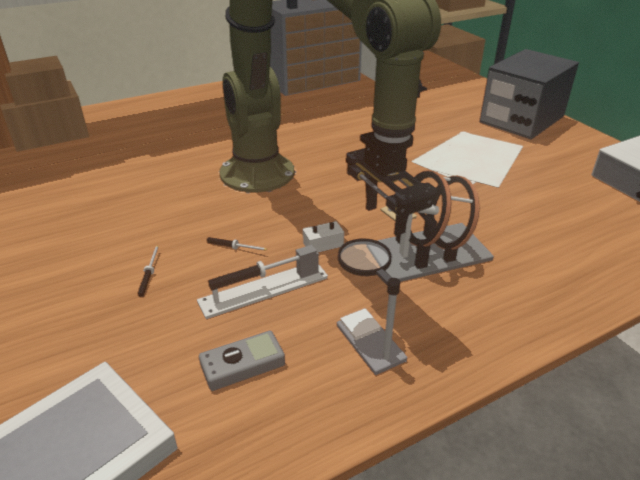

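View pics/side0.png

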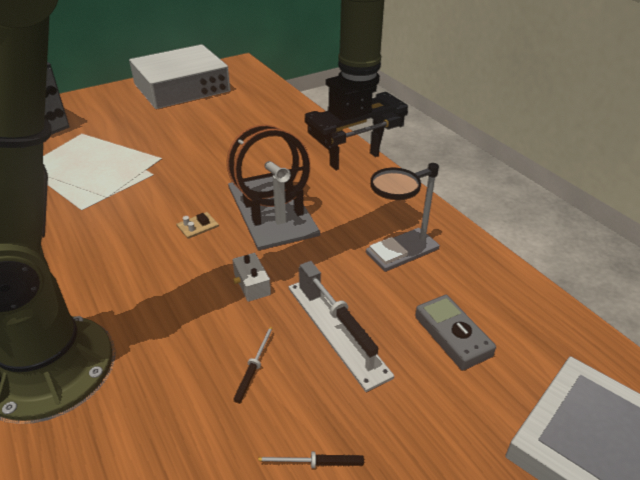

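View pics/wrist0.png

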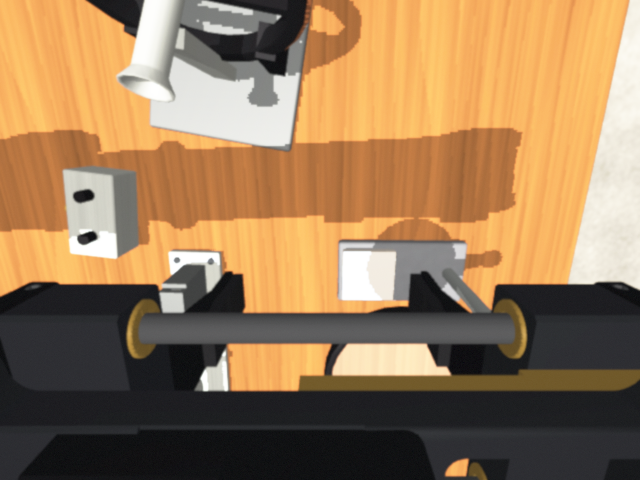

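Candidates for the probe: the one in the rest (scene 240,273 / side 350,325), a small loose one (scene 148,270 / side 310,460) and another (scene 236,244 / side 255,365). The one in the rest is the largest, with its tip in the keeper. I'll check that in close crops.

```bash
python3 - <<'E'
import cv2
def crop(src,x,y,w,h,s,out):
    im=cv2.imread(f'pics/{src}.png')[y:y+h,x:x+w]
    im=cv2.resize(im,None,fx=s,fy=s,interpolation=cv2.INTER_CUBIC)
    for i in range(0,w,20):
        cv2.putText(im,str(x+i),(i*s,10),0,.35,(0,255,255),1);cv2.line(im,(i*s,12),(i*s,18),(0,255,255),1)
    for j in range(0,h,20):
        cv2.putText(im,str(y+j),(0,j*s+4),0,.35,(0,255,255),1);cv2.line(im,(24,j*s),(30,j*s),(0,255,255),1)
    cv2.imwrite(f'pics/{out}.png',im)
crop('scene0',190,230,160,100,5,'c1')
crop('side0',280,250,130,140,4,'c2')
crop('scene0',330,170,180,130,4,'c3')
crop('side0',220,115,120,140,4,'c4')
crop('scene0',325,230,100,150,4,'c5')
crop('side0',355,155,100,120,5,'c6')
E
```

```text
(no output)
```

View pics/c1.png

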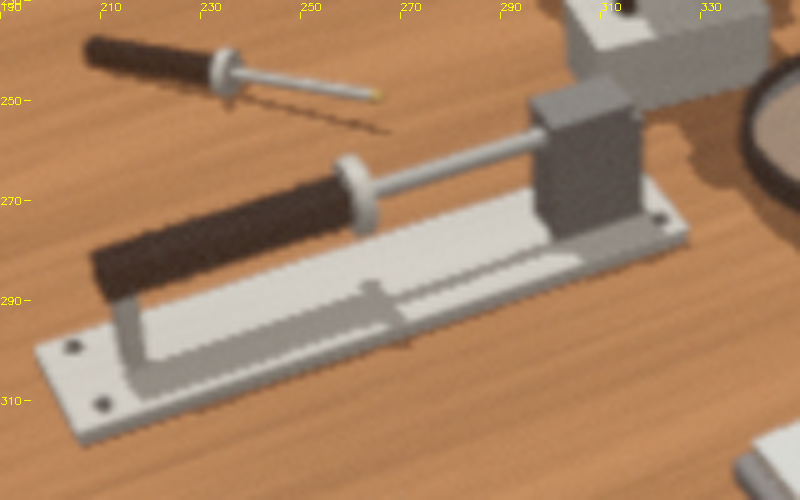

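View pics/c2.png

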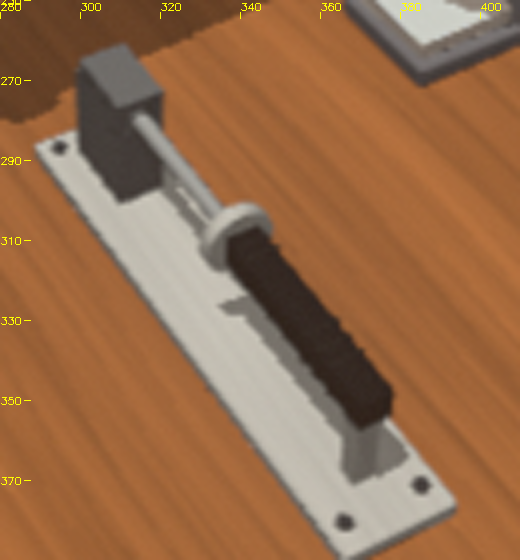

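View pics/c3.png

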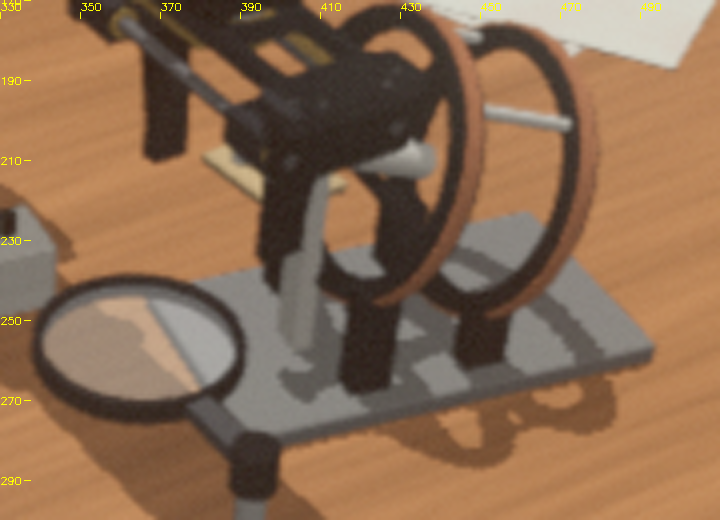

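View pics/c4.png

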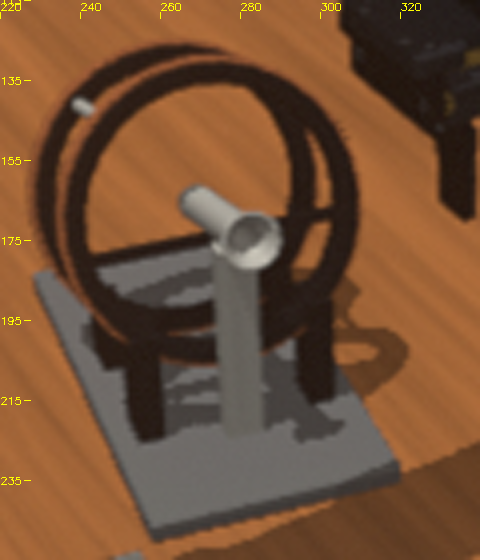

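View pics/c5.png

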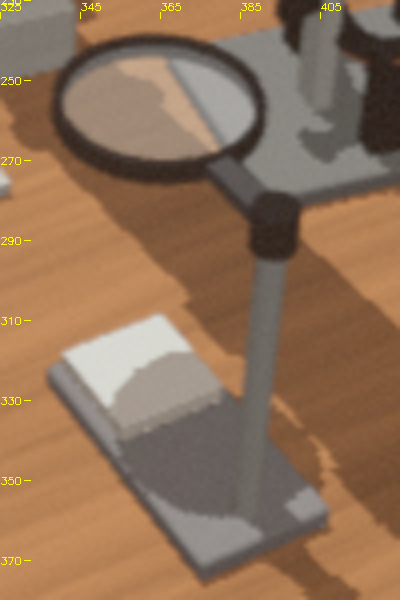

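View pics/c6.png

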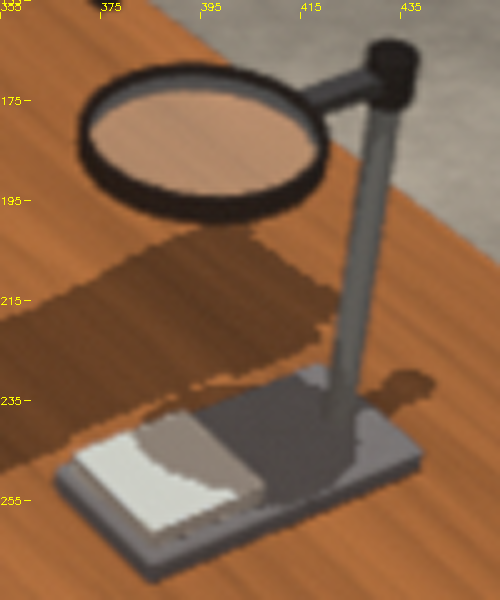

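```bash
cat > h.py <<'E'
import numpy as np,cv2
from scipy.optimize import least_squares
CAL={'scene':([559.82100732,329.87213425,238.33962909],[1.95856393,1.14599846,-0.56219002],[-0.21802651,-0.19651762,1.6702208]),
'side':([568.06807962,318.87458577,235.34288864],[2.18798713,-0.60981534,0.29199783],[-0.485069,0.23265728,1.01725116]),
'wrist0':([335.72779664,326.27351594,236.29885841],[-2.85503819e+00,-1.23840425e-04,2.21021397e-03],[-0.64947614,-0.03425271,0.39015553])}
def proj(cam,P):
    k,r,t=CAL[cam];K=np.array([[k[0],0,k[1]],[0,k[0],k[2]],[0,0,1]])
    return cv2.projectPoints(np.array(P,float).reshape(-1,1,3),np.array(r),np.array(t),K,None)[0].reshape(-1,2)
def tri(obs):
    f=lambda p:np.concatenate([proj(c,p)[0]-np.array(u) for c,u in obs])
    s=least_squares(f,[.6,0,.1]);return s.x,s.fun
def w(pose,L):
    x,y,a=pose;L=np.atleast_2d(L);c,s=np.cos(a),np.sin(a)
    return np.c_[x+c*L[:,0]-s*L[:,1],y+s*L[:,0]+c*L[:,1],L[:,2]]
def fit(obs,x0=(.6,-.1,1.5),ex=0):
    # obs: (cam,localxyz or callable(extra),uv)
    def f(p):
        return np.concatenate([proj(c,w(p[:3],l(p) if callable(l) else l))[0]-np.array(u) for c,l,u in obs])
    s=least_squares(f,list(x0)+[0.18]*ex,loss='soft_l1');return s.x,f(s.x).reshape(-1,2)
E
python3 - <<'E'
from h import *
np.set_printoptions(precision=4,suppress=True)
b=lambda sy:(lambda p:[p[3],sy*.0125,.076])
o=[('scene',[.135,.0125,.076],(296,250)),('scene',[.135,-.0125,.076],(300.4,255.6)),('scene',b(1),(313,245)),('scene',b(-1),(318,252)),
('side',[.135,.0125,.076],(309.5,277.5)),('side',[.135,-.0125,.076],(320.5,273.7)),('side',b(1),(300,267)),('side',b(-1),(310.5,261)),
('scene',[.05,0,.062],(264.4,268.4)),('side',[.05,0,.062],(334,303)),('scene',[-.07,0,.062],(211,285)),('side',[-.07,0,.062],(374,351))]
p,r=fit(o,ex=1);print('cradle',p,np.degrees(p[2]));print(r)
print('mouth',tri([('side',(282.5,175)),('wrist0',(147,84))]))
o=[('side',[-.03,.075,.014],(257.5,247)),('side',[-.03,-.075,.014],(320,231)),('side',[.24,.075,.014],(229,184)),
('scene',[.24,-.075,.014],(493,257)),('scene',[.24,.075,.014],(461,223)),('scene',[-.03,-.075,.014],(399,279))]
p,r=fit(o,(.6,.1,1.4));print('stand',p,np.degrees(p[2]));print(r)
a=.03;z=.025
o=[('scene',[-a,-a,z],(340.5,318.8)),('scene',[-a,a,z],(365.8,308.8)),('scene',[a,a,z],(381,327.5)),('scene',[a,-a,z],(355.5,339)),
('side',[-a,a,z],(370,246.6)),('side',[a,a,z],(391,237)),('side',[a,-a,z],(407.6,252.6)),('side',[-a,-a,z],(386,262.4))]
p,r=fit(o,(.75,0,0));print('mag',p,np.degrees(p[2]));print(r)
print('lens',tri([('scene',(365,257)),('side',(396,183))]))
print('junction top',tri([('scene',(323,235)),('side',(251,270))]))
E
```

```text
cradle [ 0.4878 -0.2445  1.5423  0.1733] 88.36652850221105
[[ 0.3234 -0.8221]
 [ 0.7879 -0.2333]
 [-1.3147 -0.5607]
 [-1.2899 -1.512 ]
 [-0.2805 -2.2443]
 [ 0.0405 -2.8042]
 [-0.1721 -3.3908]
 [ 0.4695 -1.5516]
 [-0.9197 -0.0458]
 [ 3.4798  3.1041]
 [-0.8467  0.1599]
 [-0.121  -0.1089]]
mouth (array([0.5413, 0.1083, 0.1623]), array([-0.3244, -0.1636,  0.0684,  0.0511]))
stand [0.5406 0.1024 1.3881] 79.53167529453854
[[ 0.007  -0.5309]
 [ 1.1181  0.4568]
 [-0.7108 -1.7277]
 [ 0.2668 -0.701 ]
 [ 0.4327 -0.8933]
 [-9.2832  0.7407]]
mag [ 0.6992 -0.0769 -0.0079] -0.4536137814400781
[[-0.517  -0.6803]
 [-1.0057 -0.4123]
 [-0.403  -0.9171]
 [-0.3118 -1.9241]
 [ 0.0909 -1.9977]
 [ 1.3054 -1.2519]
 [ 1.3377 -1.6943]
 [ 0.3142 -2.0445]]
lens (array([ 0.6993, -0.0755,  0.1935]), array([-0.2134,  0.3175, -0.2054, -0.3533]))
junction top (array([0.4072, 0.0015, 0.0336]), array([ 0.8268, -1.2178,  0.6228,  1.0616]))
```

The crops confirm that the probe in the rest is the big one: its handle runs from scene (211,285) to the collar at (263,268), and its rod enters the keeper at (297,257). Next I move to a spot behind the probe for a clear wrist view, which also unblocks the scene camera's view of the tube.

Call:
servo_tool(increments=[[[0,-0.03,0,0,0,0,1],[0,-0.07,-0.01,0,0,0,1],[0,-0.11,-0.02,0,0,0,1],[0,-0.15,-0.03,0,0,0,1],[-0.03,-0.162,-0.03,0,0,0,1],[-0.07,-0.162,-0.03,0,0,0,1],[-0.11,-0.162,-0.03,0,0,0,1],[-0.15,-0.162,-0.03,0,0,0,1],[-0.19,-0.162,-0.03,0,0,0,1],[-0.23,-0.162,-0.03,0,0,0,1],[-0.27,-0.162,-0.03,0,0,0,1],[-0.31,-0.162,-0.03,0,0,0,1],[-0.34,-0.162,-0.03,0,0,0,1],[-0.34,-0.162,-0.03,0,0,0,1],[-0.34,-0.162,-0.03,0,0,0,1]]])

```text
time_s: 1.65
tool_pos: [0.4877, -0.3401, 0.252]
tool_rot: [-179.9, -0.1, 89.9]
force: [0.7, 1.3, 0.4]
grip_width: 0.0873
```

```bash
cat >> h.py <<'E'
def crop(src,x,y,w_,h_,s,out):
    im=cv2.imread(f'pics/{src}.png')[y:y+h_,x:x+w_]
    im=cv2.resize(im,None,fx=s,fy=s,interpolation=cv2.INTER_CUBIC)
    for i in range(0,w_,20):
        cv2.putText(im,str(x+i),(i*s,10),0,.35,(255,255,0),1);cv2.line(im,(i*s,12),(i*s,18),(255,255,0),1)
    for j in range(0,h_,20):
        cv2.putText(im,str(y+j),(0,j*s+4),0,.35,(255,255,0),1);cv2.line(im,(24,j*s),(30,j*s),(255,255,0),1)
    cv2.imwrite(f'pics/{out}.png',im)
def snap(i,cams=('scene','side','wrist')):
    from cell import env
    o=env.get_obs();print({k:np.round(o[k],4) for k in('time_s','tool_pos','tool_rot','force','grip_width')})
    for n in cams:
        c=env.read_camera(n);cv2.imwrite(f'pics/{n}{i}.png',c['frame'])
        if n=='wrist':print(f"CAL['wrist{i}']=([335.72779664,326.27351594,236.29885841],{np.ravel(c['rvec']).tolist()},{np.ravel(c['tvec']).tolist()})",file=open('h.py','a'))
E
python3 - <<'E'
from h import *
snap(1)
crop('scene1',360,140,150,150,4,'d1')
E
```

```text
{'time_s': np.float64(1.65), 'tool_pos': array([ 0.4877, -0.3401,  0.252 ]), 'tool_rot': array([-1.799478e+02, -5.630000e-02,  8.992130e+01]), 'force': array([0.714 , 1.3382, 0.3785]), 'grip_width': np.float64(0.0873)}
```

View pics/wrist1.png

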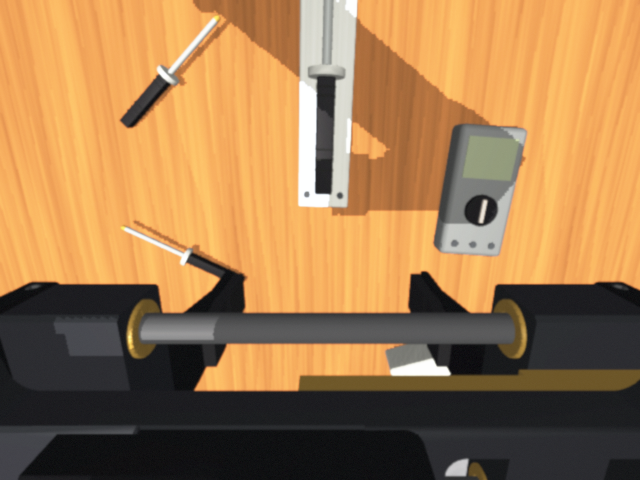

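View pics/d1.png

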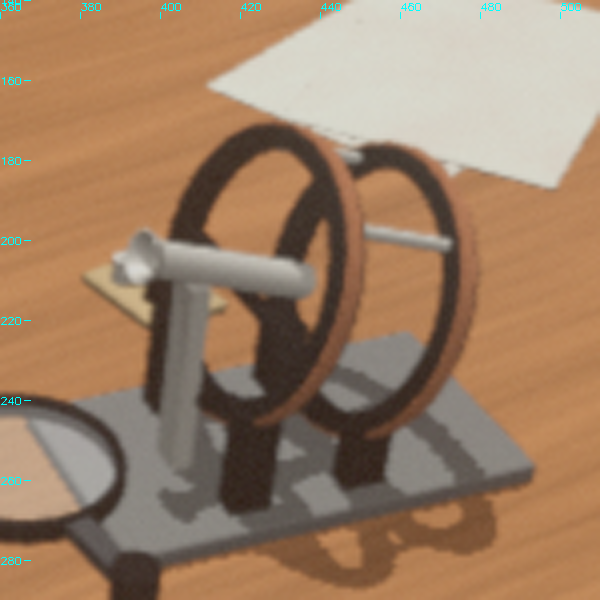

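```bash
python3 - <<'E'
from h import *
crop('wrist1',280,0,100,220,4,'e1')
crop('scene1',380,190,70,40,10,'e2')
crop('side1',255,150,50,50,12,'e3')
crop('wrist0',100,0,110,120,6,'e4')
E
```

```text
(no output)
```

View pics/e1.png

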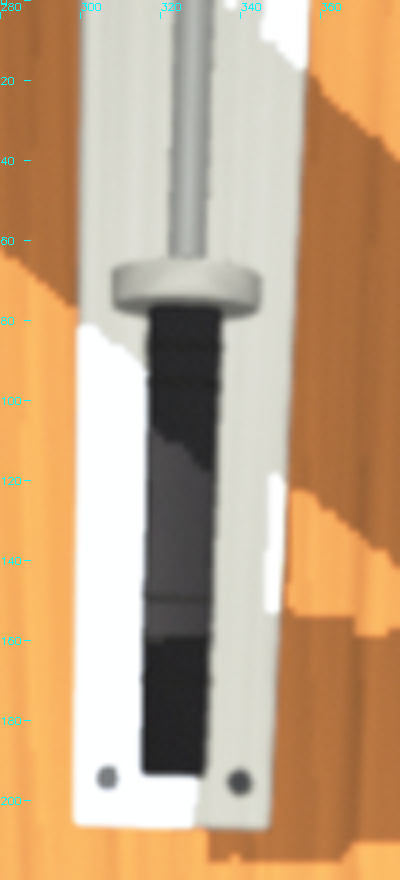

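View pics/e2.png

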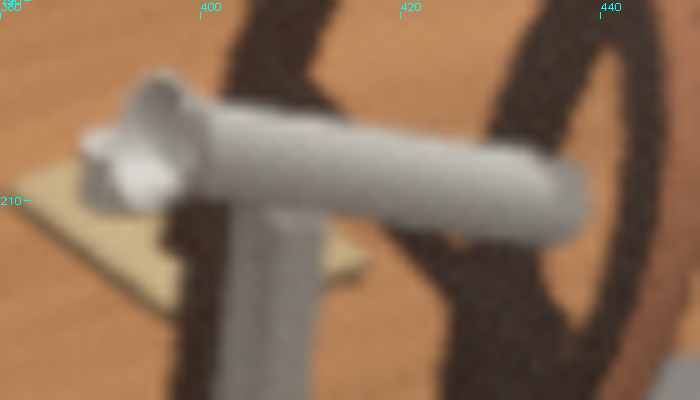

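View pics/e3.png

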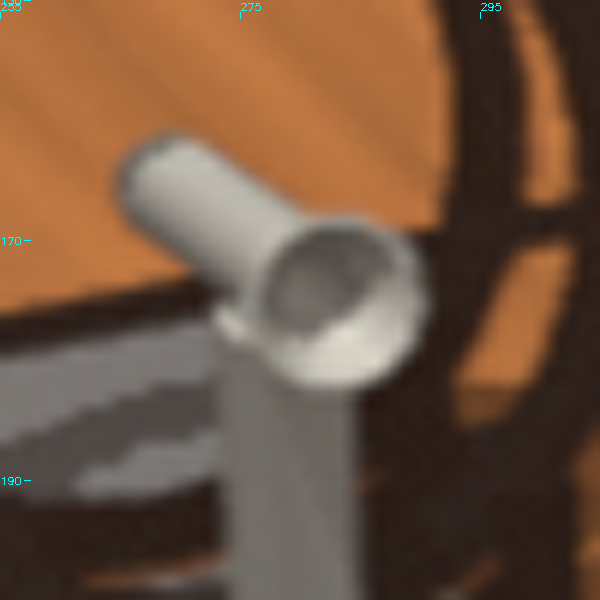

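View pics/e4.png

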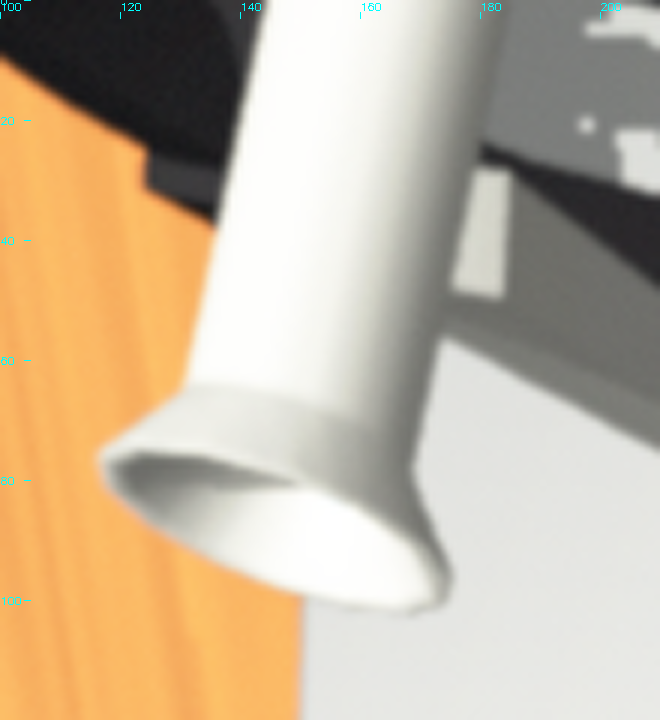

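```bash
cat > tube.py <<'E'
from h import *
np.set_printoptions(precision=4,suppress=True)
def circ(m,psi,d,r,x):
    ax=np.array([np.cos(psi)*np.cos(d),np.sin(psi)*np.cos(d),-np.sin(d)]);yv=np.array([-np.sin(psi),np.cos(psi),0]);zv=np.cross(ax,yv)
    t=np.linspace(0,2*np.pi,180)[:,None];return m+ax*x+r*(np.cos(t)*yv+np.sin(t)*zv)
D=np.radians(20)
E=[('wrist0',0,dict(x0=116.2,x1=175.5,y0=74.8,y1=102)),('side',0,dict(x0=275.7,x1=290.8,y0=167.75,y1=182.5)),('scene',0,dict(x0=388,y0=197,y1=211.7)),
('scene',.115,dict(x1=439,y1=214.8)),('side',.115,dict(x0=264.75,y0=161.1))]
def f(p,cams=None):
    r=[]
    for c,x,e in E:
        if cams and c not in cams: continue
        u=proj(c,circ(p[:3],p[3],D,.0165 if x==0 else p[4],x))
        b=dict(x0=u[:,0].min(),x1=u[:,0].max(),y0=u[:,1].min(),y1=u[:,1].max())
        r+=[b[k]-v for k,v in e.items()]
    return np.array(r)
for cams in (None,['wrist0','side'],['scene','side']):
    s=least_squares(f,[.54,.105,.163,1.39,.0095],args=(cams,));print(cams,s.x,np.degrees(s.x[3]));print(s.fun)
s=least_squares(lambda p:f([p[0],p[1],.165,p[2],p[3]]),[.54,.105,1.39,.0095]);print('z fixed',s.x,np.degrees(s.x[2]));print(s.fun)
E
python3 - <<'E'
from tube import *
# handle edges wrist1: rear centre, front centre at collar
def back(cam,uv,z):
    return least_squares(lambda q:proj(cam,[q[0],q[1],z])[0]-np.array(uv),[.5,-.2]).x
# handle top face z=.071: rear end (x 315.5..331), y193.5; front just behind collar (317.5..335) at y 77
r=back('wrist1',(323.3,193.5),.071);g=back('wrist1',(326.2,77),.071);h=g-r
print(r,g,np.linalg.norm(h),np.degrees(np.arctan2(h[1],h[0])),'grip',r+h/np.linalg.norm(h)*.07)
a=back('wrist1',(306.7,194.5),.01);b=back('wrist1',(339.7,196),.01);print('holes',a,b)
a=back('wrist1',(298.5,206),.01);b=back('wrist1',(347,207),.01);print('cradle rear mid',(a+b)/2,np.linalg.norm(a-b),np.degrees(np.arctan2(*(b-a)[::-1]))+90)
E
```

```text
None [0.5412 0.105  0.1631 1.3939 0.01  ] 79.8666652764515
[-0.8695  0.8892 -0.5729  1.1717 -0.3766 -0.4738 -0.2084  0.4335  2.2219
  0.168   0.2841 -0.5468  0.2269 -0.2211  0.0894]
['wrist0', 'side'] [0.5413 0.1051 0.163  1.3932 0.0099] 79.82397740036127
[-0.6948  1.0306 -0.7714  1.0076 -0.3715 -0.4676 -0.2091  0.4304 -0.1337
  0.1309]
['scene', 'side'] [0.5407 0.102  0.1648 1.3854 0.0109] 79.37538748148246
[-0.0042 -0.0299 -0.197   0.4817  1.1074 -0.2641 -0.1336 -1.1721  0.4478
  0.0944 -0.3967]
z fixed [0.5421 0.1046 1.3989 0.0099] 80.1489819964714
[-1.2747  1.0662 -0.458   1.419   0.0354 -0.0723 -1.0167 -0.3522  2.3582
 -0.3367 -0.1941 -0.4361 -0.3714 -0.0585 -0.5937]
[ 0.4858 -0.316 ] [ 0.4886 -0.2066] 0.10935640895614585 88.54331621607763 grip [ 0.4876 -0.246 ]
holes [ 0.4652 -0.327 ] [ 0.5051 -0.3287]
cradle rear mid [ 0.4846 -0.3417] 0.059256848768122664 88.90398139685223
```

Call:
servo_tool(increments=[[[0.03,0,0,0,0,0.7,1],[0.065,0,0,0,0,1.4,1],[0.0945,0,0.03,0,0,1.4,1],[0.0945,0,0.065,0,0,1.4,1],[0.0945,0,0.1,0,0,1.4,1],[0.0945,0,0.13,0,0,1.4,1],[0.0945,0,0.155,0,0,1.4,1],[0.0945,0,0.175,0,0,1.4,1],[0.0945,0,0.19,0,0,1.4,1],[0.0945,0,0.2,0,0,1.4,1],[0.0945,0,0.207,0,0,1.4,1],[0.0945,0,0.208,0,0,1.4,1],[0.0945,0,0.208,0,0,1.4,1]]])

```text
time_s: 3.1
tool_pos: [0.4885, -0.2457, 0.0451]
tool_rot: [179.9, 0.0, 88.6]
force: [0.4, 0.1, -0.2]
grip_width: 0.0872
```

```bash
python3 - <<'E'
from h import *
snap(2,('scene','side'))
crop('scene2',190,190,170,130,4,'f1')
crop('side2',280,210,140,160,4,'f2')
E
```

```text
{'time_s': np.float64(3.1), 'tool_pos': array([ 0.4885, -0.2457,  0.0451]), 'tool_rot': array([1.799454e+02, 2.020000e-02, 8.860460e+01]), 'force': array([ 0.4001,  0.0858, -0.2469]), 'grip_width': np.float64(0.0872)}
```

View pics/f1.png

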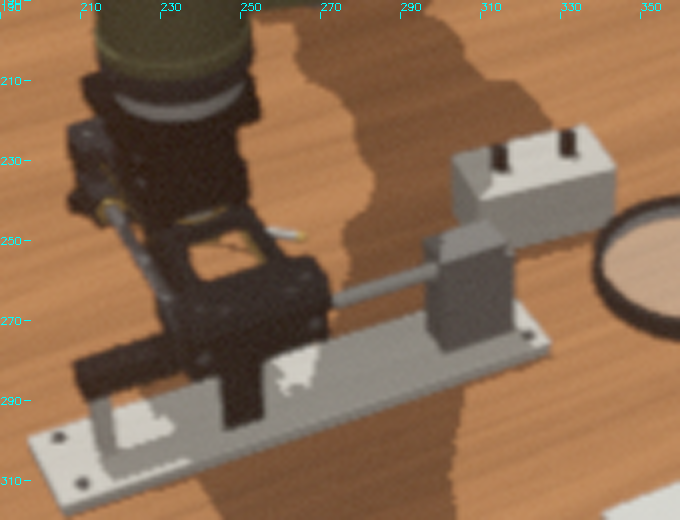

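View pics/f2.png

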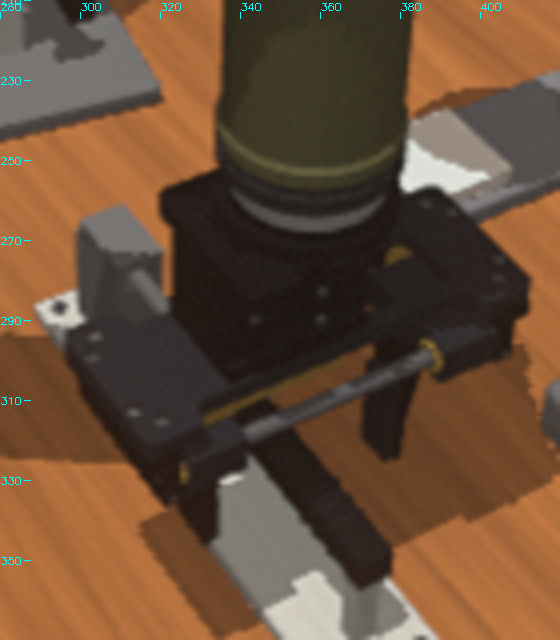

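The fingers straddle the handle midway along it, with the keeper and rod clear. I close.

Call:
servo_tool(increments=[[[0,0,0.001,0,0,0,0.3],[0,0,0.002,0,0,0,-0.2],[0,0,0.002,0,0,0,-0.6],[0,0,0.002,0,0,0,-1],[0,0,0.002,0,0,0,-1],[0,0,0.002,0,0,0,-1],[0,0,0.002,0,0,0,-1],[0,0,0.002,0,0,0,-1]]], squeeze=35)

```text
time_s: 4.0
tool_pos: [0.488, -0.2455, 0.0426]
tool_rot: [180.0, 0.0, 88.6]
force: [-0.9, -0.5, 0.2]
grip_width: 0.0309
```

Call:
servo_tool(increments=[[[0,0,0,0,0,0,-1],[0,0,0,0,0,0,-1],[0,0,0,0,0,0,-1],[0,0,0,0,0,0,-1]]], squeeze=35)

```text
time_s: 4.4
tool_pos: [0.488, -0.2455, 0.0425]
tool_rot: [-180.0, 0.0, 88.6]
force: [-1.0, -0.3, 0.3]
grip_width: 0.0174
```

Closed on the handle, with a reading of 17.4 mm against 18. Next I lift 2 mm and draw straight back.

Call:
servo_tool(increments=[[[0,0,-0.001,0,0,0,-1],[0,0,-0.002,0,0,0,-1],[-0.006,0,-0.002,0,0,0,-1],[-0.014,0,-0.002,0,0,0,-1],[-0.022,0,-0.002,0,0,0,-1],[-0.03,0,-0.002,0,0,0,-1],[-0.038,0,-0.002,0,0,0,-1],[-0.046,0,-0.003,0,0,0,-1],[-0.054,0,-0.004,0,0,0,-1],[-0.06,0,-0.005,0,0,0,-1],[-0.06,0,-0.006,0,0,0,-1],[-0.06,0,-0.006,0,0,0,-1],[-0.06,0,-0.006,0,0,0,-1]]])

```text
time_s: 5.7
tool_pos: [0.4867, -0.3049, 0.0486]
tool_rot: [180.0, -0.0, 88.6]
force: [-0.7, -0.3, -1.5]
grip_width: 0.0177
```

```bash
python3 - <<'E'
from h import *
snap(3,('scene','side'))
crop('scene3',190,190,170,130,4,'g1')
crop('side3',280,210,150,160,4,'g2')
E
```

```text
{'time_s': np.float64(5.7), 'tool_pos': array([ 0.4867, -0.3049,  0.0486]), 'tool_rot': array([ 1.799981e+02, -2.330000e-02,  8.864040e+01]), 'force': array([-0.713 , -0.2525, -1.528 ]), 'grip_width': np.float64(0.0177)}
```

View pics/g1.png

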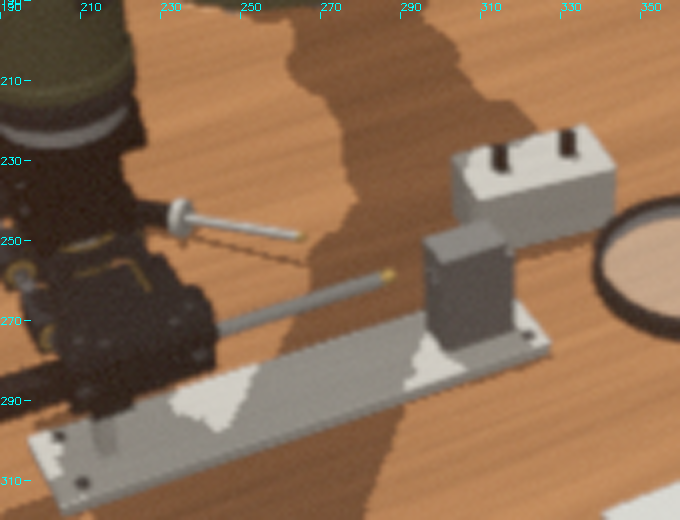

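View pics/g2.png

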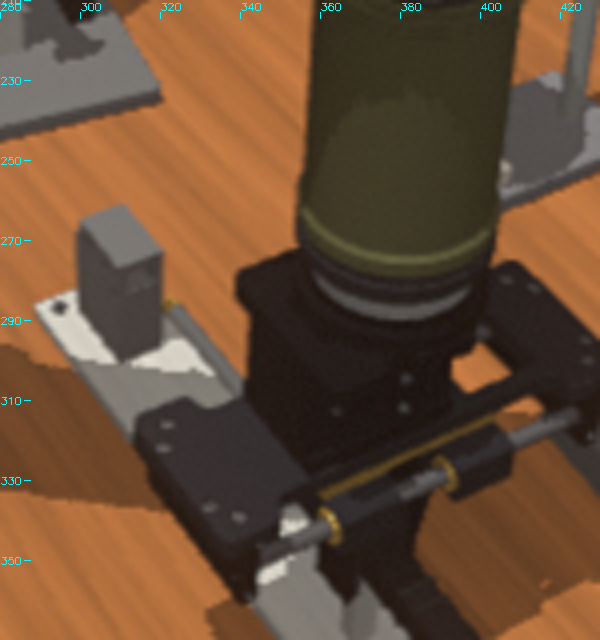

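The probe is out of the keeper: its tip is visible at scene (287,259), before the keeper face at about 297. Next I work out the approach to the tube.

```bash
cat >> h.py <<'E'
from scipy.spatial.transform import Rotation as Ro
def axis(psi,dip):
    psi,d=np.radians([psi,dip]);return np.array([np.cos(psi)*np.cos(d),np.sin(psi)*np.cos(d),-np.sin(d)])
def toolR(psi,dip):
    x=axis(psi,dip);y=np.array([np.sin(np.radians(psi)),-np.cos(np.radians(psi)),0]);return np.c_[x,y,np.cross(x,y)]
G=.0195
def rel(tip,psi,dip,L=.170,o=None):
    from cell import env
    o=o or env.get_obs();R0=Ro.from_euler('xyz',o['tool_rot'],degrees=True).as_matrix();p0=np.array(o['tool_pos'])
    R=toolR(psi,dip);p=np.array(tip)-R[:,0]*L+R[:,2]*G
    print('tcp',p.round(4),'shift',(R0.T@(p-p0)).round(4),'rot',Ro.from_matrix(R0.T@R).as_rotvec(degrees=True).round(2))
def tipnow():
    from cell import env
    o=env.get_obs();R=Ro.from_euler('xyz',o['tool_rot'],degrees=True).as_matrix();return np.array(o['tool_pos'])-R[:,2]*G+R[:,0]*.17,R
M=np.array([.5415,.1045,.165])
E
python3 - <<'E'
from h import *
t,R=tipnow();print(t,proj('scene',t),proj('side',t))
rel(M-axis(79.8,20)*.03,79.8,20)
E
```

```text
[ 0.49068303 -0.13498441  0.06807558] [[288.3187515  258.27436504]] [[321.34135609 284.12032725]]
tcp [ 0.507  -0.087   0.2151] shift [ 0.2184  0.0152 -0.1665] rot [  1.54 -19.98   8.76]
```

Call:
servo_tool(increments=[[[0,0,-0.02,0,0,0,-1],[0,0,-0.05,0,0,0,-1],[0,0,-0.08,0,0,0,-1],[0.01,0.001,-0.11,0,0,0,-1],[0.025,0.003,-0.14,0.2,-2,0.9,-1],[0.045,0.005,-0.165,0.4,-5,2.2,-1],[0.07,0.007,-0.185,0.6,-8,3.5,-1],[0.1,0.009,-0.19,0.8,-11,4.8,-1],[0.13,0.011,-0.185,1.0,-14,6.1,-1],[0.16,0.013,-0.18,1.3,-17,7.5,-1],[0.185,0.014,-0.174,1.5,-20,8.8,-1],[0.205,0.015,-0.17,1.5,-20,8.8,-1],[0.215,0.0152,-0.167,1.5,-20,8.8,-1],[0.2184,0.0152,-0.1665,1.5,-20,8.8,-1],[0.2184,0.0152,-0.1665,1.5,-20,8.8,-1],[0.2184,0.0152,-0.1665,1.5,-20,8.8,-1]]])

```text
time_s: 7.4
tool_pos: [0.507, -0.0893, 0.2155]
tool_rot: [179.9, 20.1, 79.5]
force: [-0.1, -1.0, -1.1]
grip_width: 0.0177
```

```bash
python3 - <<'E'
from h import *
snap(4)
t,R=tipnow();print(t,M,proj('scene',t),proj('side',t));rel(M,79.8,20)
crop('scene4',340,150,120,100,6,'h1')
crop('side4',240,130,110,90,7,'h2')
E
```

```text
{'time_s': np.float64(7.4), 'tool_pos': array([ 0.507 , -0.0893,  0.2155]), 'tool_rot': array([179.8971,  20.0627,  79.5308]), 'force': array([-0.0817, -0.9691, -1.0518]), 'grip_width': np.float64(0.0177)}
[0.53710605 0.07477021 0.17543819] [0.5415 0.1045 0.165 ] [[382.43945885 202.55908751]] [[287.83377713 177.69326141]]
tcp [ 0.512  -0.0593  0.2048] shift [ 0.0318 -0.0004 -0.0004] rot [ 0.01  0.04 -0.23]
```

View pics/h1.png

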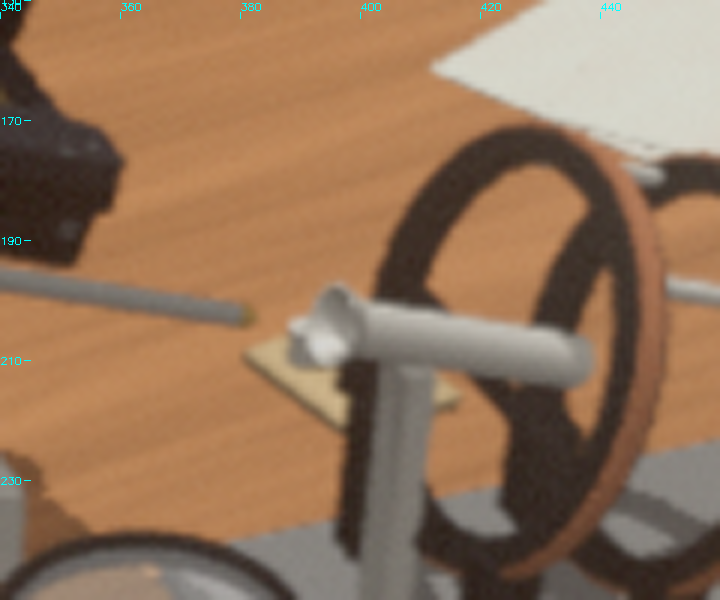

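View pics/h2.png

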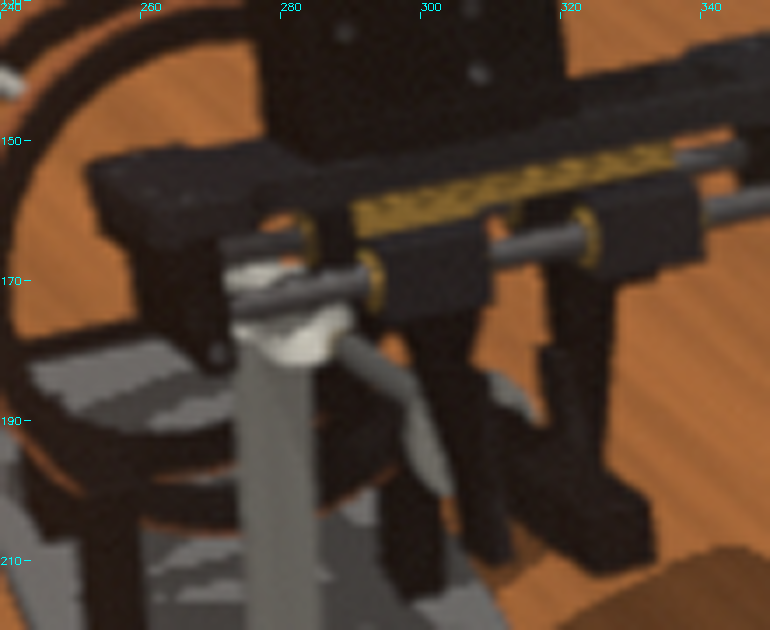

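View pics/wrist4.png

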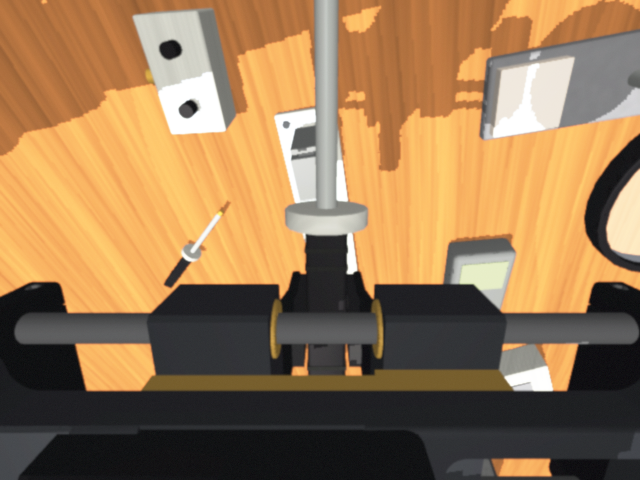

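```bash
python3 - <<'E'
from h import *
for c in('scene','side'):print(c,proj(c,M),proj(c,M+axis(79.8,20)*.115))
E
```

```text
scene [[394.40304691 203.96793798]] [[435.72284406 210.17715196]]
side [[283.04100392 174.57612785]] [[268.96482159 164.85571061]]
```

Call:
servo_tool(increments=[[[0.006,0,0,0,0,0,-1],[0.013,0,0,0,0,0.1,-1],[0.02,0,0,0,0,0.1,-1],[0.027,0,0,0,0,0.1,-1],[0.033,0,0,0,0,0.1,-1],[0.038,0,0,0,0,0.1,-1],[0.042,0,0,0,0,0.1,-1],[0.042,0,0,0,0,0.1,-1],[0.042,0,0,0,0,0.1,-1]]])

```text
time_s: 8.45
tool_pos: [0.5142, -0.0489, 0.2007]
tool_rot: [179.9, 20.1, 79.6]
force: [0.1, 0.3, -0.5]
grip_width: 0.0174
```

```bash
python3 - <<'E'
from h import *
snap(5,('scene','side'))
t,R=tipnow();print('tip in tube',toolR(79.8,20).T@(t-M))
crop('scene5',340,150,120,100,6,'i1')
crop('side5',240,130,110,90,7,'i2')
E
```

```text
{'time_s': np.float64(8.45), 'tool_pos': array([ 0.5142, -0.0489,  0.2007]), 'tool_rot': array([179.9   ,  20.0508,  79.5844]), 'force': array([ 0.1244,  0.2633, -0.5443]), 'grip_width': np.float64(0.0174)}
tip in tube [0.01112828 0.00098183 0.00032781]
```

View pics/i1.png

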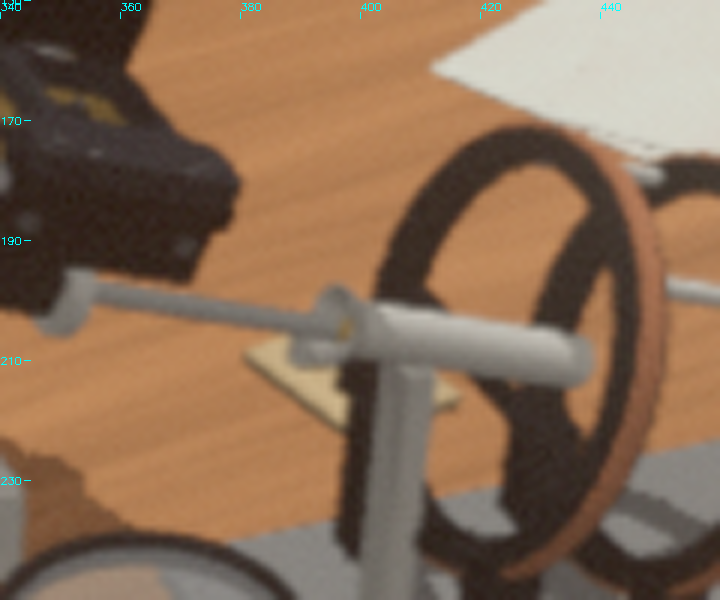

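View pics/i2.png

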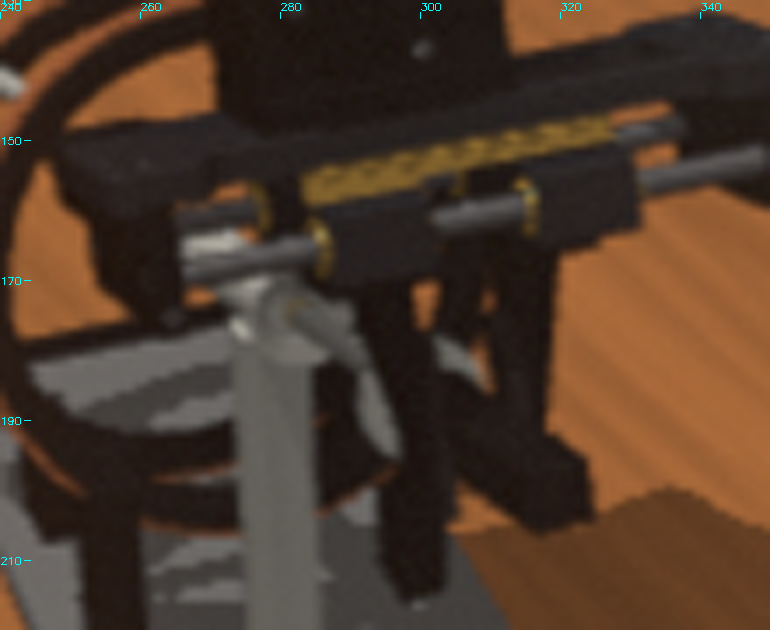

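The tip is visible inside the flare (scene 397,205 / side 282,174), centred on the bore, and there's no side force. Going on inward in checked stages.

Call:
servo_tool(increments=[[[0.004,0,0,0,0,0,-1],[0.008,0,0,0,0,0,-1],[0.012,0,0,0,0,0,-1],[0.016,0,0,0,0,0,-1],[0.02,0,0,0,0,0,-1],[0.024,0,0,0,0,0,-1],[0.028,0,0,0,0,0,-1],[0.032,0,0,0,0,0,-1],[0.032,0,0,0,0,0,-1]]])

```text
time_s: 9.45
tool_pos: [0.5196, -0.0184, 0.1894]
tool_rot: [179.9, 20.0, 79.7]
force: [-0.7, -0.3, -0.7]
grip_width: 0.0176
```

```bash
python3 - <<'E'
from h import *
from cell import env
o=env.get_obs();print(o['force'],o['wrist_torque'])
t,R=tipnow();print('tip in tube',toolR(79.8,20).T@(t-M), 'F tool',R.T@o['force'])
E
```

```text
[-0.70647552 -0.26798688 -0.73218224] [ 0.47675316 -0.07676969 -0.04247546]
tip in tube [0.04435761 0.00057569 0.00035848] F tool [-0.11617092 -0.64786044  0.82085116]
```

Call:
servo_tool(increments=[[[0.005,0,0,0,0,0,-1],[0.011,0,0,0,0,0,-1],[0.017,0,0,0,0,0,-1],[0.023,0,0,0,0,0,-1],[0.029,0,0,0,0,0,-1],[0.035,0,0,0,0,0,-1],[0.04,0,0,0,0,0,-1],[0.045,0,0,0,0,0,-1],[0.05,0,0,0,0,0,-1],[0.055,0,0,0,0,0,-1],[0.06,0,0,0,0,0,-1],[0.06,0,0,0,0,0,-1],[0.06,0,0,0,0,0,-1]]])

```text
time_s: 10.75
tool_pos: [0.5298, 0.0363, 0.1691]
tool_rot: [179.9, 20.0, 79.6]
force: [0.5, -0.1, -1.5]
grip_width: 0.0177
```

```bash
python3 - <<'E'
from h import *
from cell import env
snap(6,('scene','side'))
o=env.get_obs();t,R=tipnow();print('tip in tube',toolR(79.8,20).T@(t-M), 'F tool',R.T@o['force'],o['wrist_torque'])
crop('scene6',340,150,120,100,6,'j1')
crop('side6',240,130,110,90,7,'j2')
E
```

```text
{'time_s': np.float64(10.75), 'tool_pos': array([0.5298, 0.0363, 0.1691]), 'tool_rot': array([179.9063,  20.0496,  79.6006]), 'force': array([ 0.5181, -0.1412, -1.4924]), 'grip_width': np.float64(0.0177)}
tip in tube [0.10320564 0.00123258 0.00044525] F tool [0.00330796 0.508759   1.11599689] [ 0.43455239 -0.00713921 -0.0553911 ]
```

View pics/j1.png

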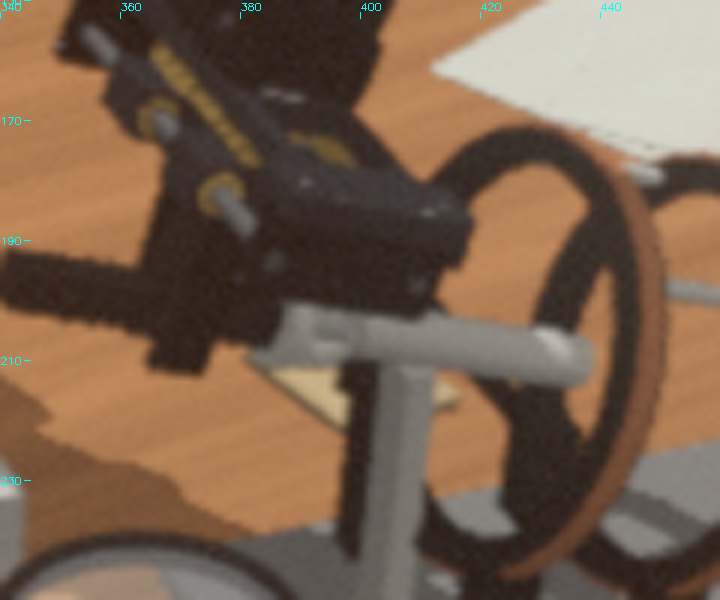

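View pics/j2.png

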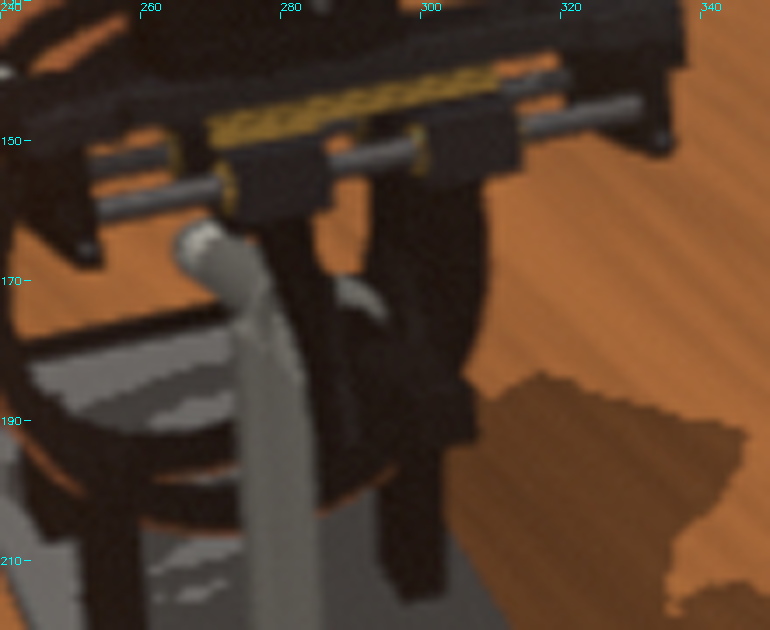

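Call:
servo_tool(increments=[[[0.004,0,0,0,0,0,-1],[0.007,0,0,0,0,0,-1],[0.01,0,0,0,0,0,-1],[0.012,0,0,0,0,0,-1],[0.013,0,0,0,0,0,-1],[0.013,0,0,0,0,0,-1]]])

```text
time_s: 11.45
tool_pos: [0.532, 0.0485, 0.1646]
tool_rot: [179.9, 20.0, 79.6]
force: [-0.7, 0.6, -1.5]
grip_width: 0.0173
```

Call:
servo_tool(increments=[[[0.001,0,0,0,0,0,-1],[0.0015,0,0,0,0,0,-1],[0.0015,0,0,0,0,0,-1]]])

```text
time_s: 11.75
tool_pos: [0.5322, 0.0497, 0.1642]
tool_rot: [179.9, 20.0, 79.6]
force: [-0.3, -0.5, -0.4]
grip_width: 0.0176
```

Call:
servo_tool(increments=[[[0.001,0,0,0,0,0,-1],[0.0015,0,0,0,0,0,-1],[0.0015,0,0,0,0,0,-1]]])

```text
time_s: 12.05
tool_pos: [0.5325, 0.0512, 0.1636]
tool_rot: [179.9, 20.0, 79.6]
force: [0.8, -0.1, -0.6]
grip_width: 0.0174
```

Call:
servo_tool(increments=[[[0.001,0,0,0,0,0,-1],[0.0015,0,0,0,0,0,-1],[0.0015,0,0,0,0,0,-1]]])

```text
time_s: 12.35
tool_pos: [0.5327, 0.0526, 0.1631]
tool_rot: [179.9, 20.0, 79.6]
force: [-0.7, -0.2, -1.1]
grip_width: 0.0176
```

```bash
python3 - <<'E'
from h import *
from cell import env
snap(7,('scene',))
o=env.get_obs();t,R=tipnow();print('tip in tube',toolR(79.8,20).T@(t-M), 'F tool',R.T@o['force'],o['wrist_torque'])
crop('scene7',360,180,80,50,10,'k1')
E
```

```text
{'time_s': np.float64(12.35), 'tool_pos': array([0.5327, 0.0526, 0.1631]), 'tool_rot': array([179.9074,  20.0352,  79.6036]), 'force': array([-0.6898, -0.1831, -1.1153]), 'grip_width': np.float64(0.0176)}
tip in tube [0.12112346 0.00109247 0.00039403] F tool [0.7781911  0.09377298 0.99279543] [ 0.50582527 -0.04142469  0.09951526]
```

View pics/k1.png

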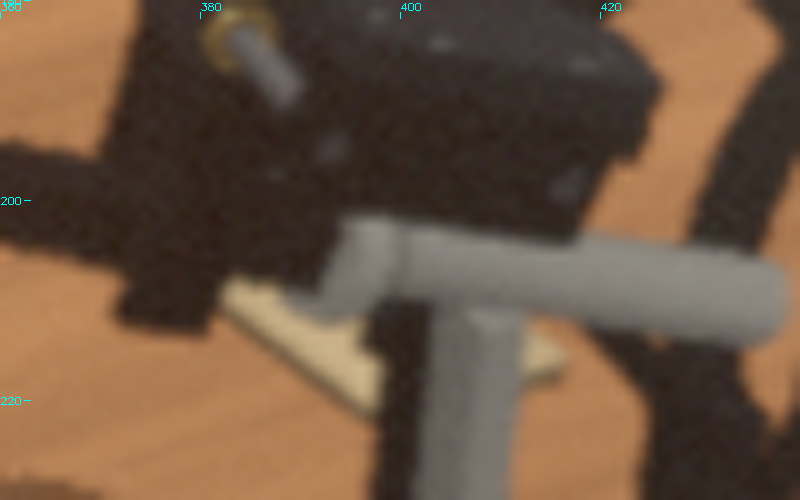

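Call:
servo_tool(increments=[[[0.001,0,0,0,0,0,-1],[0.0015,0,0,0,0,0,-1],[0.0015,0,0,0,0,0,-1]]])

```text
time_s: 12.7
tool_pos: [0.5329, 0.0533, 0.1628]
tool_rot: [179.9, 20.1, 79.6]
force: [-1.1, -1.3, -0.1]
grip_width: 0.0176
```

Call:
servo_tool(increments=[[[0.001,0,0,0,0,0,-1],[0.001,0,0,0,0,0,-1]]])

```text
time_s: 12.9
tool_pos: [0.533, 0.0533, 0.1627]
tool_rot: [179.9, 20.2, 79.5]
force: [-1.1, -4.9, 2.9]
grip_width: 0.0176
```

The collar has stopped: the TCP stays put and axial push is about 6 N. I press slightly more and hold.

Call:
servo_tool(increments=[[[0.0005,0,0,0,0,0,-1],[0.001,0,0,0,0,0,-1],[0.001,0,0,0,0,0,-1],[0.001,0,0,0,0,0,-1]]])

```text
time_s: 13.3
tool_pos: [0.533, 0.0533, 0.1627]
tool_rot: [179.9, 20.2, 79.5]
force: [-2.3, -5.8, 3.7]
grip_width: 0.0175
```

```bash
python3 - <<'E'
from h import *
from cell import env
snap(8)
o=env.get_obs();t,R=tipnow();print('tip in tube',toolR(79.8,20).T@(t-M), 'F tool',R.T@o['force'],o['wrist_torque'])
crop('scene8',360,180,80,50,10,'l1')
E
```

```text
{'time_s': np.float64(13.3), 'tool_pos': array([0.533 , 0.0533, 0.1627]), 'tool_rot': array([179.9124,  20.24  ,  79.4794]), 'force': array([-2.2543, -5.7749,  3.6663]), 'grip_width': np.float64(0.0175)}
tip in tube [0.12212111 0.00165139 0.00111731] F tool [-8.12469162 -1.94193495 -0.66047052] [-1.10349812  0.47192485  0.05279898]
```

View pics/l1.png

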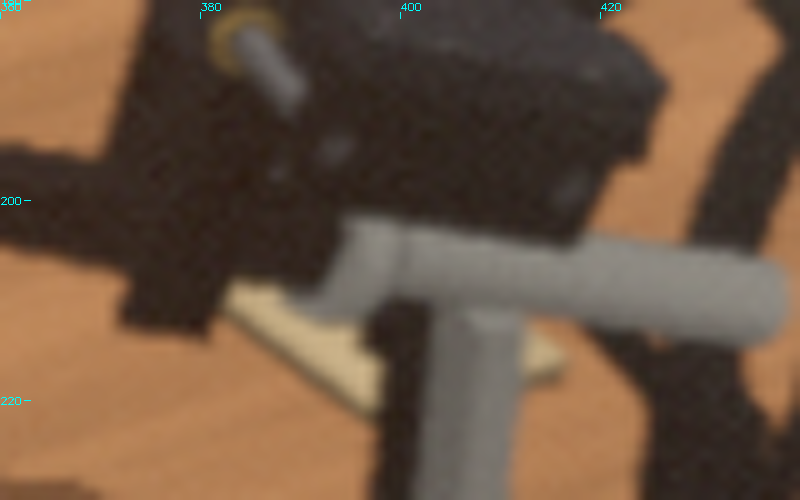

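View pics/wrist8.png

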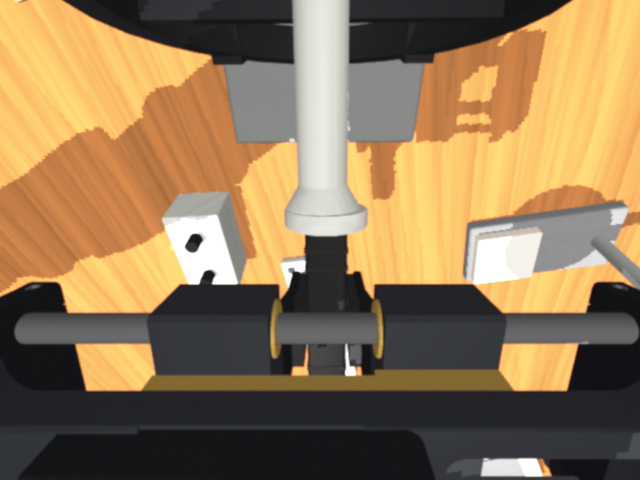

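The wrist view shows the collar (326,217) flush and concentric with the flare, under a steady 8 N axial push. Now I pull it straight back out.

Call:
servo_tool(increments=[[[-0.003,0,0,0,0,0,-1],[-0.008,0,0,0,0,0,-1],[-0.016,0,0,0,0,0,-1],[-0.026,0,0,0,0,0,-1],[-0.036,0,0,0,0,0,-1],[-0.046,0,0,0,0,0,-1],[-0.056,0,0,0,0,0,-1],[-0.066,0,0,0,0,0,-1],[-0.076,0,0,0,0,0,-1],[-0.086,0,0,0,0,0,-1],[-0.096,0,0,0,0,0,-1],[-0.106,0,0,0,0,0,-1],[-0.116,0,0,0,0,0,-1],[-0.126,0,0,0,0,0,-1],[-0.136,0,0,0,0,0,-1],[-0.146,0,0,0,0,0,-1],[-0.156,0,0,0,0,0,-1],[-0.164,0,0,0,0,0,-1],[-0.164,0,0,0,0,0,-1],[-0.164,0,0,0,0,0,-1]]])

```text
time_s: 15.45
tool_pos: [0.5055, -0.0957, 0.2181]
tool_rot: [179.9, 20.0, 79.6]
force: [-0.3, 0.8, -1.3]
grip_width: 0.0175
```

```bash
python3 - <<'E'
from h import *
snap(9)
t,R=tipnow();print('tip in tube',toolR(79.8,20).T@(t-M),t)
P=np.array([.6993,-.0765,.110])
for y in (-.13,0): rel(P+[0,y,.06 if y else 0],88.5,0)
crop('scene9',330,150,120,100,6,'m1')
E
```

```text
{'time_s': np.float64(15.45), 'tool_pos': array([ 0.5055, -0.0957,  0.2181]), 'tool_rot': array([179.8972,  20.0127,  79.5862]), 'force': array([-0.2815,  0.813 , -1.3012]), 'grip_width': np.float64(0.0175)}
tip in tube [-0.03875514  0.00034495  0.0002466 ] [0.5353755  0.06851355 0.17802331]
tcp [ 0.6948 -0.3764  0.1505] shift [-0.2049  0.2365  0.1468] rot [-1.47 19.99 -8.74]
tcp [ 0.6948 -0.2464  0.0905] shift [-0.0642  0.2132  0.1593] rot [-1.47 19.99 -8.74]
```

View pics/m1.png

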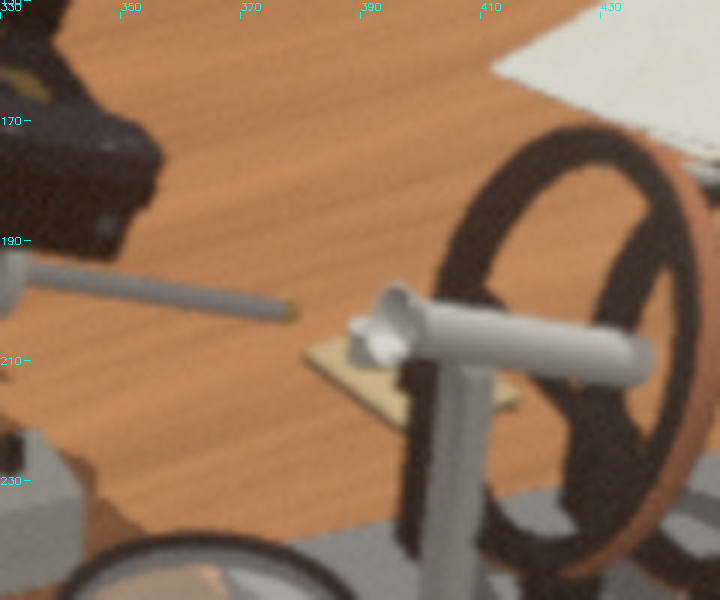

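View pics/side9.png

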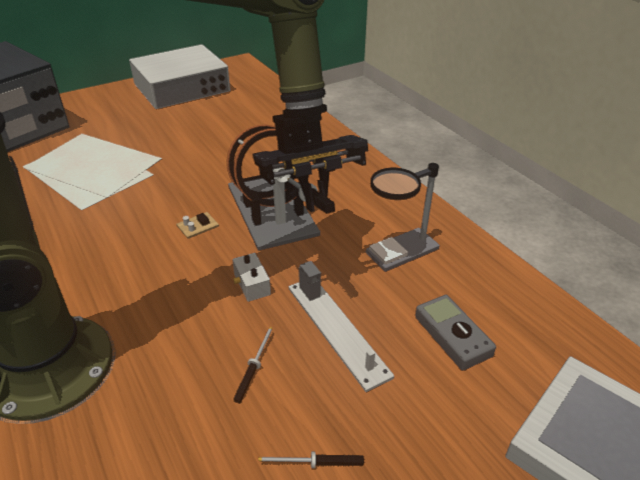

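Clear of the tube (tip at scene 378,202). Next I back away and level the probe.

```bash
python3 - <<'E'
from h import *
for y,z in ((-.18,.25),(-.28,.25),(-.376,.24)): rel(np.array([.5055,y,z+G])+axis(88.5,0)*.17,88.5,0)
E
```

```text
tcp [ 0.5055 -0.18    0.25  ] shift [-0.0894  0.0152 -0.0016] rot [-1.47 19.99 -8.74]
tcp [ 0.5055 -0.28    0.25  ] shift [-0.1818  0.0331  0.0322] rot [-1.47 19.99 -8.74]
tcp [ 0.5055 -0.376   0.24  ] shift [-0.2671  0.0503  0.0739] rot [-1.47 19.99 -8.74]
```

Call:
servo_tool(increments=[[[-0.02,0.003,0,0,0,0,-1],[-0.045,0.008,0,-0.2,3,-1.3,-1],[-0.07,0.012,-0.001,-0.5,7,-3,-1],[-0.095,0.016,0,-0.8,11,-4.8,-1],[-0.12,0.021,0.01,-1.1,15,-6.5,-1],[-0.145,0.026,0.019,-1.4,18.5,-8.1,-1],[-0.17,0.031,0.028,-1.47,20,-8.74,-1],[-0.195,0.036,0.038,-1.47,20,-8.74,-1],[-0.22,0.041,0.05,-1.47,20,-8.74,-1],[-0.24,0.045,0.06,-1.47,20,-8.74,-1],[-0.257,0.048,0.069,-1.47,20,-8.74,-1],[-0.267,0.0503,0.0739,-1.47,20,-8.74,-1],[-0.267,0.0503,0.0739,-1.47,20,-8.74,-1],[-0.267,0.0503,0.0739,-1.47,20,-8.74,-1]]])

```text
time_s: 17.0
tool_pos: [0.5057, -0.3754, 0.2401]
tool_rot: [180.0, -0.1, 88.5]
force: [0.3, 0.7, -1.6]
grip_width: 0.0175
```

```bash
python3 - <<'E'
from h import *
from cell import env
o=env.get_obs();print(o['tool_pos'],o['tool_rot'],o['grip_width'])
P=np.array([.6993,-.0765,.110])
rel(P+[0,-.13,.1],88.5,0);rel(P+[0,-.13,0],88.5,0);rel(P,88.5,0)
E
```

```text
[ 0.50566572 -0.37539575  0.24011847] [ 1.79994261e+02 -5.30658966e-02  8.85028250e+01] 0.0175051724951193
tcp [ 0.6948 -0.3764  0.1905] shift [0.0039 0.1891 0.0496] rot [ 0.01 -0.05  0.  ]
tcp [ 0.6948 -0.3764  0.0905] shift [0.0038 0.1891 0.1496] rot [ 0.01 -0.05  0.  ]
tcp [ 0.6948 -0.2464  0.0905] shift [0.1337 0.1857 0.1498] rot [ 0.01 -0.05  0.  ]
```

Call:
servo_tool(increments=[[[0,0.02,0,0,0,0,-1],[0,0.05,0,0,0,0,-1],[0.001,0.08,0,0,0,0,-1],[0.002,0.11,0.01,0,0,0,-1],[0.003,0.14,0.025,0,0,0,-1],[0.004,0.165,0.045,0,0,0,-1],[0.004,0.182,0.07,0,0,0,-1],[0.004,0.189,0.095,0,0,0,-1],[0.004,0.189,0.12,0,0,0,-1],[0.004,0.189,0.138,0,0,0,-1],[0.004,0.189,0.1496,0,0,0,-1],[0.004,0.189,0.1496,0,0,0,-1],[0.004,0.189,0.1496,0,0,0,-1]]])

```text
time_s: 18.3
tool_pos: [0.6947, -0.3778, 0.092]
tool_rot: [179.9, 0.0, 88.4]
force: [0.2, -0.0, -1.3]
grip_width: 0.0174
```

```bash
python3 - <<'E'
from h import *
snap(10)
P=np.array([.6993,-.0765,.110]);rel(P,88.5,0)
t,R=tipnow();print(t,proj('scene',t),proj('side',t))
E
```

```text
{'time_s': np.float64(18.3), 'tool_pos': array([ 0.6947, -0.3778,  0.092 ]), 'tool_rot': array([1.799013e+02, 3.440000e-02, 8.844470e+01]), 'force': array([ 0.1543, -0.031 , -1.3094]), 'grip_width': np.float64(0.0174)}
tcp [ 0.6948 -0.2464  0.0905] shift [ 0.1318 -0.0039  0.0022] rot [ 0.18  0.08 -0.07]
[ 0.69968513 -0.20833854  0.11213908] [[302.03090702 313.54164893]] [[434.34591906 251.14484187]]
```

View pics/scene10.png

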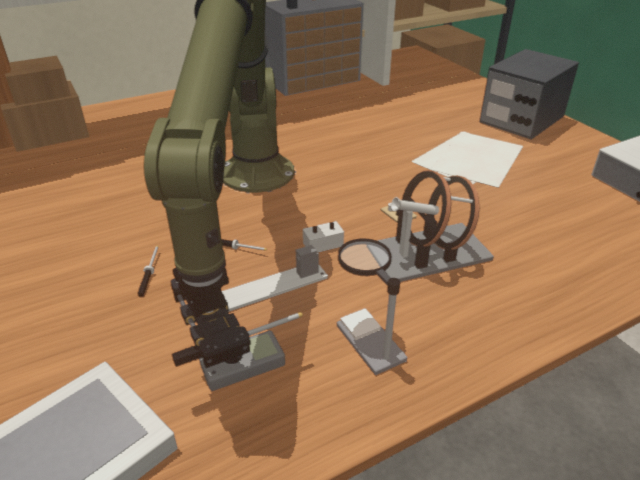

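View pics/side10.png

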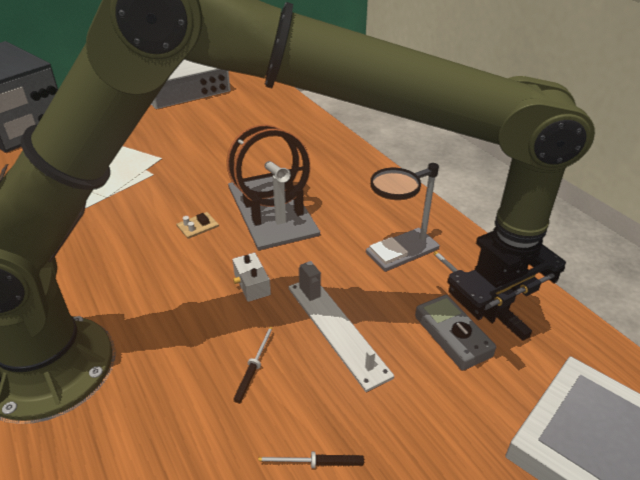

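View pics/wrist10.png

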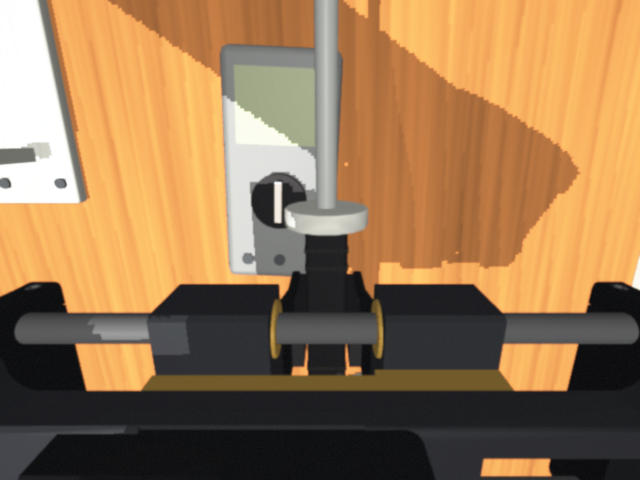

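```bash
python3 - <<'E'
from h import *
crop('scene10',170,290,150,90,5,'n1');crop('side10',420,240,120,110,6,'n2')
t,R=tipnow();g=t-R[:,0]*.17
for a in(.17,.058,.05,-.07):print(a,proj('scene',g+R[:,0]*a),proj('side',g+R[:,0]*a))
E
```

```text
0.17 [[302.03090702 313.54164893]] [[434.34591906 251.14484187]]
0.058 [[244.98156941 333.99939082]] [[473.94448085 286.74432098]]
0.05 [[240.715857   335.52906403]] [[476.9996809  289.49097453]]
-0.07 [[173.37822159 359.67616234]] [[527.0876634  334.52054141]]
```

View pics/n1.png

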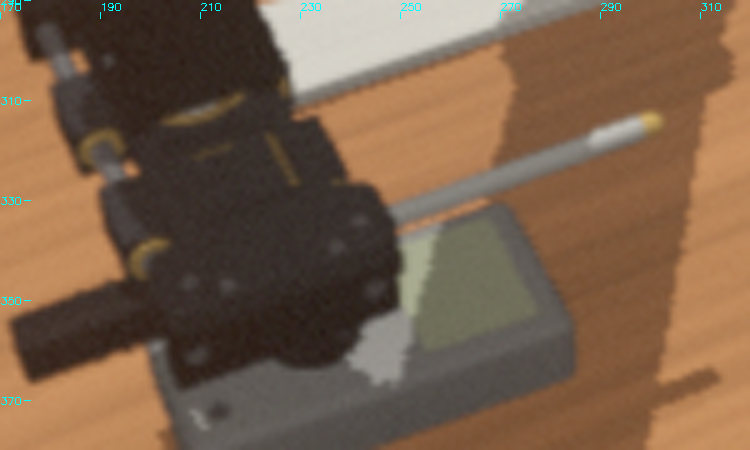

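View pics/n2.png

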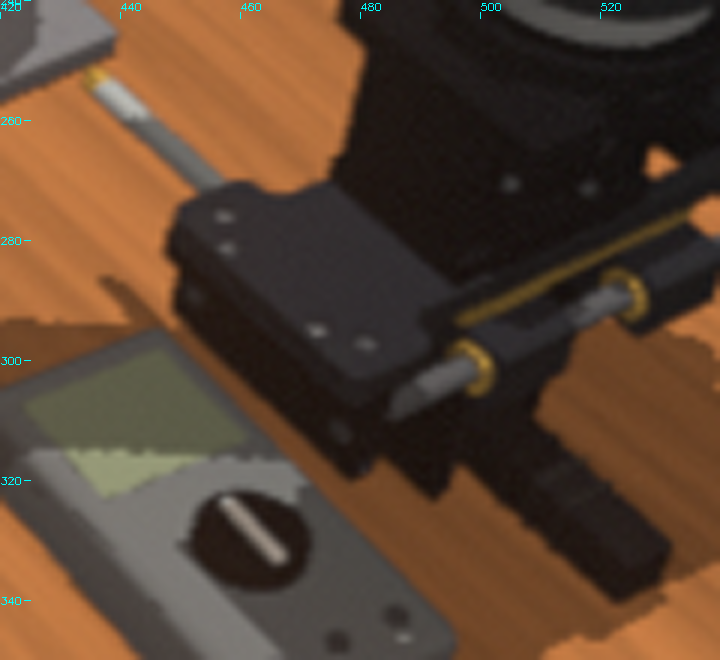

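The probe is level, and the tip in both views (scene 302,314; side 435,252) agrees with kinematics to 1–1.5 px. Now I move it in under the lens.

Call:
servo_tool(increments=[[[0.01,0,0,0,0,0,-1],[0.025,-0.001,0,0,0,0,-1],[0.04,-0.001,0.001,0,0,0,-1],[0.055,-0.002,0.001,0,0,0,-1],[0.07,-0.002,0.001,0,0,0,-1],[0.085,-0.003,0.001,0,0,0,-1],[0.1,-0.003,0.001,0,0,0,-1],[0.112,-0.004,0.001,0,0,0,-1],[0.122,-0.004,0.001,0,0,0,-1],[0.128,-0.004,0.001,0,0,0,-1],[0.132,-0.004,0.001,0,0,0,-1],[0.132,-0.004,0.001,0,0,0,-1],[0.132,-0.004,0.001,0,0,0,-1],[0.132,-0.004,0.001,0,0,0,-1]]])

```text
time_s: 19.85
tool_pos: [0.6936, -0.2467, 0.0897]
tool_rot: [180.0, 0.0, 88.4]
force: [-0.2, 0.3, -0.6]
grip_width: 0.0177
```

```bash
python3 - <<'E'
from h import *
from cell import env
snap(11)
print(env.get_obs()['joint_velocities'])
t,R=tipnow();print(t,proj('scene',t),proj('side',t))
crop('scene11',290,220,130,140,4,'o1');crop('side11',360,150,110,130,4,'o2')
E
```

```text
{'time_s': np.float64(19.85), 'tool_pos': array([ 0.6936, -0.2467,  0.0897]), 'tool_rot': array([1.799868e+02, 4.020000e-02, 8.837460e+01]), 'force': array([-0.2148,  0.3238, -0.5941]), 'grip_width': np.float64(0.0177)}
[ 0.00080214  0.01115588 -0.07281685  0.09211648 -0.11054107 -0.02459865
  0.04575266]
[ 0.69847206 -0.07631568  0.10912437] [[362.07281302 291.13605099]] [[392.18461526 216.83736744]]
```

View pics/o1.png

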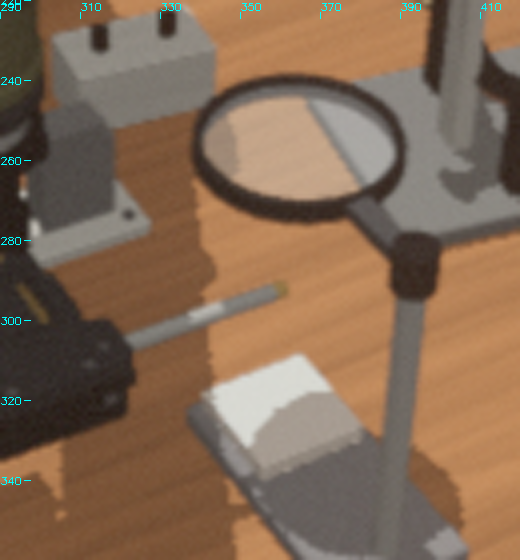

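View pics/o2.png

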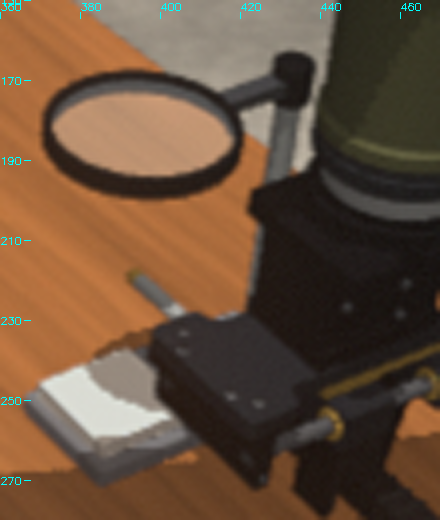

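View pics/wrist11.png

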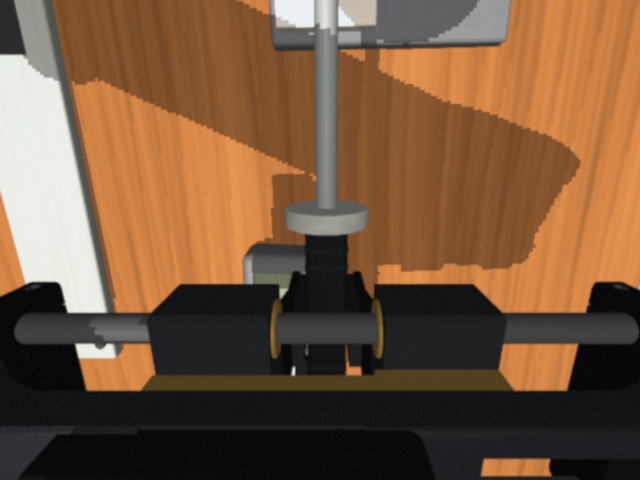

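The tip sits midway between lens and plate: scene (362,292) against an expected (363,290), side (393,219). Nothing is touching. I settle, re-check and hand in.

Call:
servo_tool(increments=[[[0,0,0,0,0,0,-1],[0,0,0,0,0,0,-1],[0,0,0,0,0,0,-1],[0,0,0,0,0,0,-1],[0,0,0,0,0,0,-1],[0,0,0,0,0,0,-1]]])

```text
time_s: 20.6
tool_pos: [0.6939, -0.2456, 0.0898]
tool_rot: [180.0, 0.0, 88.4]
force: [-0.3, -0.2, -2.3]
grip_width: 0.0174
```

```bash
python3 - <<'E'
from h import *
from cell import env
o=env.get_obs();print(o['time_s'],o['tool_pos'],o['tool_rot'],o['joint_velocities'].round(2),o['force'],o['grip_width'])
print(tri([('scene',(362,292.3)),('side',(393,218.7))]),tipnow()[0])
print(env.sign_off())
E
```

```text
20.6 [ 0.69391485 -0.24561191  0.08979209] [1.79976287e+02 7.95107041e-03 8.84462920e+01] [-0.03  0.05  0.03 -0.04 -0.09  0.04  0.2 ] [-0.3072626  -0.21883333 -2.27310087] 0.017429274305398968
(array([ 0.69920153, -0.0775164 ,  0.10604068]), array([-0.3209014 ,  0.43882585, -0.30818727, -0.49130899])) [ 0.69851623 -0.07567149  0.1092685 ]
the job is handed in; nothing more can be done
None
```

I carried out every step and handed the job in at 20.6 s of the 54 s allowed. The hand-in gives no verdict, so these results rest on my own checks.

- **Keeper:** I gripped the large probe, the one in the rest, and lifted it 2 mm. I then drew it 60 mm straight back, and the pictures showed the tip clear of the keeper.
- **Guide tube:** I slid the probe in at the 20° dip until the collar stopped, with an axial push of about 8 N at most in the readings. The wrist view showed the collar flush and centred on the mouth. I then pulled it straight out to about 39 mm before the mouth.
- **Magnifier:** The probe is level and still in the gripper.
    - **Tip position:** Arm kinematics put the tip at (0.6985, −0.0757, 0.109). The two cameras put it at (0.699, −0.078, 0.106), about 4 mm away. Both lie within about 4 mm of the target (0.699, −0.0765, 0.110).
    - **Contact:** The pictures taken under the lens, 0.75 s before hand-in, show the probe touching nothing.

The side camera read 1–2 px off from the other measurements throughout, within its stated calibration. No check failed. The meter, junction box and board looked undisturbed in the pictures, but I did not measure their positions.

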